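# Snap down the column stand's step and load the column cage

### The job

Get the column stand ready for use: push its upright sprung green step past its over-centre point so that it snaps down level onto its stop, and take the hand off it. Then prove that it holds by leaning on it for about a second with roughly 10 N; never push on it with more than 20 N. Finally set the amber column cage gently down flat in the middle of the step and let go, leaving everything else on the bench where it is.

Things in the scene. Friction and masses are not known exactly. Their poses are not given: they have to be found in the camera images.
- stand: White fixed column stand: foot plate 150 x 235 x 12 mm on levelling feet set at any height (6 to 20 mm under the plate), two cheeks 90 mm high, 10 mm thick, 148 mm apart, dark stop block under the open step. Origin: underside of the plate, straight below the hinge axis. z up; hinge axis along its y, 75 mm above the origin; the step folds down towards its -x.
- step (a joint): Sprung green step. Rad: 0 = stowed, upright, leaning 10 degrees back past vertical to the stand's +x; 1.745 = open, level along the stand's -x on its rigid stop. The spring holds it at both ends: opening takes about 6 N at the free edge at first, falling to nothing at the over-centre point near 1.0 rad (0.9 to 1.1, by its unknown weight); past that it runs to the stop by itself and stays.
- step_middle (a point): Point on the step's plate, mid-width, 75 mm from the hinge axis; the cage's centre goes above it. The plate is 124 mm wide, 10 mm thick, hinge axis in mid-thickness. This face looks to the stand's +x when stowed (push from there) and up when open, then 80 mm above the stand's origin. A rigid green tread pad covers it, shimmed to stand 2 to 14 mm proud: how much is not measured, only felt.
- step_edge (a point): Point on the same face of the plate (under the tread's level), mid-width, at the yellow free edge, 142 mm from the hinge axis. The tread ends 9 mm short of it. Position only; axes of no use.
- cage: Loose amber column cage, 0.11 to 0.22 kg: open ring 114 mm across, 32 mm high, with a white bridge and in its centre an upright white grip, 50 mm long along the cage's x, 16 mm thick along its y, its top 80 mm above the cage's underside (grip it above the ring, 40 to 80 mm up). Origin: centre of the underside; z up. May finish at any yaw.
- gauge: Loose steel pressure gauge lying face up, 60 mm diameter, 26 mm high, with a 36 mm fitting with a yellow end towards its +y. Origin: centre of the underside. Leave alone.
- spanner: Loose steel spanner lying along its x, about 180 mm. Leave alone.
- driver: Loose screwdriver lying along its x, about 200 mm. Leave alone.
- vial_a: Loose amber vial with blue cap, 28 mm diameter, 50 mm high, standing on the stand's foot plate. Origin: centre of the underside. Leave alone.
- vial_b: Loose clear vial with white cap, 28 mm diameter, 50 mm high, standing near the cage. Origin: centre of the underside. Leave alone.
- jar: Loose amber jar with red cap, 60 mm diameter, 75 mm high. Origin: centre of the underside. Leave alone.
There are look-alikes about, which are no part of the job. Leave any red or yellow look-alike of the cage alone.

How it is judged (in metres and radians):
On the way, in this order (a step that is already met when the one before it is completed fails the run):
1. the step has snapped down onto its stop (joint above 1.68 rad) with the hand off it (value of joint step above 1.68 rad and contact force between anything else and step below 0.5 N), for 0.2 s.
2. the open step is leaned on by the fingers with 5 N or more for half a second (value of joint step above 1.68 rad and contact force between the fingers and step above 5 N), for 0.5 s.
At the end, for the whole second after the job is handed in: The step is open on its stop (above 1.68 rad) and still; the cage lies flat on it (underside 80 to 97 mm above the stand's origin, tilt under 0.08 rad), its centre within 20 mm of the step's middle, at rest and released (value of joint step above 1.68 rad and horizontal distance between cage and step_middle below 0.02 m and z of cage in the frame of stand between 0.08 and 0.097 m and angle between cage's own z axis and vertical below 0.08 rad and linear speed of cage below 0.02 m/s and velocity of joint step below 0.05 rad/s); the robot touches nothing.
It fails at once if the fingers push on the step with more than 20 N (contact force between the fingers and step above 20 N).
It fails at once if the cage is dropped or rammed onto the step (more than 40 N) (contact force between cage and step above 40 N).
It fails at once if a bystander (gauge, spanner, driver, vials, jar) is shifted by more than 30 mm (distance of any of gauge, spanner, driver, vial_a, vial_b, jar from where it was at the start of the episode above 0.03 m).
It fails at once if a vial or the jar is tipped over (angle between any of vial_a, vial_b, jar's own z axis and vertical above 0.6 rad).
It also fails if it takes over 72 s, if anything falls off the work surface, if the arm or the gripper's body presses on something with over 40 N, if the wrist force passes 120 N, or if a joint passes its speed limit or range.

### The arm

A 6-joint arm with a two-finger parallel gripper is mounted at the origin on the work surface. World frame = base frame: x ahead of the robot, y to its left, z up, the work surface at z = 0. Lengths are in mm, angles in rad, forces in N, time in s.
With the tool pointing down it reaches from about 350 to 850 mm from the base axis. Payload 8.1 kg.
Tool frame: the origin (TCP) lies between the finger pads; the fingertips stand arm.tcp_to_tips ahead of it and the grasp point (between the pads) lies 11 mm behind it (arm.tcp_to_tips is the distance from the TCP to the fingertips, in mm); z points along the fingers, y is the direction in which the jaws open and shut (so a half turn about z gives the same grasp; the last joint's range is limited). The gripper opens to 85 mm and grips with 20 to 120 N. Pads are 22 mm wide; open, the fingers measure 114 mm over their backs; the gripper's body (76 mm by 85 mm) begins 54 mm behind the grasp point. The pads swing forward as they close: fully open they stand 13 mm farther back than shut.
Start: joints at [-1.394, 0.13, 1.488, -0, 1.523, -0.085], TCP at [155.312, -579.555, 239.292] pointing down, gripper open.
Joint ranges: [-2.96, 2.96], [-0.89, 2.26], [0.02, 2.5], [-1.34, 4.48], [0, 2.73], [-2.66, 2.66]. Speed limits (rad/s): [2.39, 2.39, 2.79, 3.14, 3.14, 3.14].

### API

Orientations are given as a unit quaternion [w, x, y, z].
In Python, from station import arm, gripper_to, planner, imaging gives the robot as it stands. The module is installed in compiled form; this text tells all that it offers. Calls block until the motion is done:
- arm.move_ptp(position, orientation): joint-space move of the TCP to a pose.
- arm.move_linear(position, rotation=None, rate=150, max_force=None): straight line of the TCP; rotation=None keeps the orientation; rate is the mean speed in mm/s. With max_force (N) it stops when the force on the tool has changed by that much, and returns True; else False.
- arm.move_joints(angles): joint-space move.
- gripper_to(opening): opening from 0.0 (shut) to 1.0 (fully open); the grip force is fixed at half the most; returns when the fingers have stopped.
- arm.pause(seconds).
- planner.solve_ik(position, orientation): joint angles nearest the present ones, or None.
- arm.sense(): the state.
- imaging.get_image(name): name is "scene" or "top"; returns a dict with "pixels" (480x640x3 uint8, red, green, blue), "fx", "fy", "cx", "cy" (pixels), "camera_from_world" (4x4, takes a point from world to camera coordinates). Camera axes: x right, y down, z forward; pixel columns grow to the right and rows downward; lengths in mm; the calibration is good to about 2 mm. A picture is of the moment at which its call begins. There is no depth.
A pose or a line that the arm cannot do raises arm.PlanningError and nothing moves.
- arm.finish_job(): hands the job in, once; it reports no verdict.
Trained networks look in a picture, given as the dict that the camera call returned (one of the last four; its "shot" number tells which), for a name from the list of things; names that differ only in an ending like _2 or _b are one class to them, and where a whole thing is asked for, a point or a joint stands for the part that bears it (a point fixed in the world has none). Each returns a list of dicts, best first, with "confidence" (0 to 1); they miss things now and then, are a little off and sometimes report something else, mostly with a low value. They report only what shows in the picture. A call takes as long as a camera call. They do not tell look-alikes from the thing itself.
- imaging.search_frame(thing, picture): "position" ([column, row] in pixels, amid what is visible of it).
- imaging.silhouettes(thing, picture): "region" (480x640 bool, what is visible of it) and "position" ([column, row] in pixels, amid what is visible of it).
The state is a dict: "time": time; "joint_positions": joint angles; "qd": joint speeds; "effort": joint torques, N m; "tool_pos": TCP position; "tcp_rot": TCP orientation; "force": force on the tool from outside, world axes, zero at the start; "torque": the same for the moment, N m; "finger_gap": opening from 0.0 (shut) to 1.0 (fully open).
Only numpy, scipy, OpenCV 4.12 (cv2) and the standard library are available. Lean on these libraries where they do the work, as an engineer would, in place of code of your own. Each camera call takes 0.05 s, during which the arm holds its last target.

## Working session

There is one attempt and no reset: what is moved stays moved. The work goes in short steps, each a Python script; the robot and the scene stay as the last script left them, time stands still between calls to the robot, and variables do not carry over. Pictures are saved under pics/ and viewed, and the job is handed in when it is done.

```bash
ls -la && mkdir -p pics && python3 - <<'E'
from station import arm, gripper_to, planner, imaging
import cv2, numpy as np
for n in ("scene","top"):
    im=imaging.get_image(n)
    cv2.imwrite(f"pics/{n}0.png", im["pixels"][:,:,::-1])
    print(n, im["fx"],im["fy"],im["cx"],im["cy"],im.get("shot"))
    print(np.round(im["camera_from_world"],4).tolist())
s=arm.sense(); print(s); print(arm.tcp_to_tips)
E
```

```text
total 12
drwxr-xr-x  3 agent agent 4096 Dec  5 17:56 .
drwxr-xr-x 23 root  root  4096 Dec  5 17:56 ..
drwxr-xr-x  2 agent agent 4096 Dec  5 17:56 pics
scene 486.116227054147 486.116227054147 320.02164775321097 243.5736148637603 1
[[-0.6858, 0.7277, 0.0061, 386.1185], [0.5545, 0.528, -0.6432, -180.3455], [-0.4713, -0.4378, -0.7657, 1331.6084], [0.0, 0.0, 0.0, 1.0]]
top 513.4563185735279 513.4563185735279 312.6307315174758 243.015247331035 2
[[-0.057, -0.9984, -0.0021, -3.8608], [-0.9735, 0.0561, -0.2216, 540.2748], [0.2213, -0.0106, -0.9751, 1276.5768], [0.0, 0.0, 0.0, 1.0]]
{'time': 0.1, 'joint_positions': array([-1.39439187e+00,  1.31095358e-01,  1.48915121e+00,  2.02288700e-05,
        1.52302962e+00, -8.54461373e-02]), 'qd': array([-6.00692578e-04, -5.74617248e-04, -2.43202301e-03, -4.98388874e-04,
       -9.16916794e-05,  1.74617254e-03]), 'effort': array([ 6.43214480e-04, -5.70951641e+01, -5.01942766e+01, -7.78126218e-05,
        8.12189042e-03, -2.07352122e-05]), 'tool_pos': array([ 155.23797942, -579.07046365,  238.35406087]), 'tcp_rot': array([-8.41356233e-04,  9.91441232e-01,  1.30551043e-01, -2.81776326e-05]), 'force': array([-0.20857157, -0.19260563,  0.59699329]), 'torque': array([-0.02126298, -0.02996226,  0.01467947]), 'finger_gap': 0.998892996348969}
8.0
```

View pics/scene0.png

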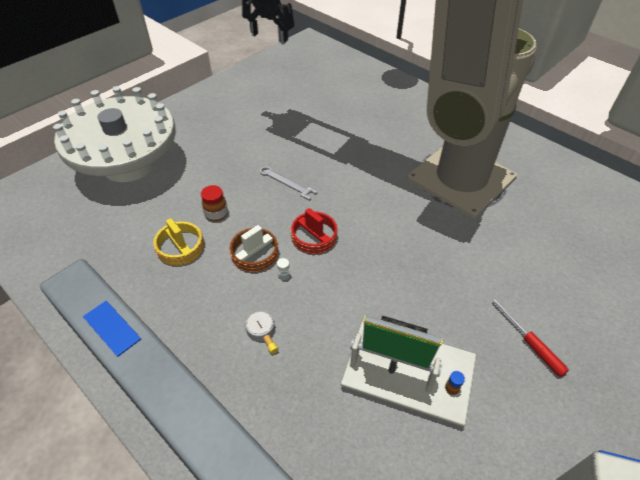

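View pics/top0.png

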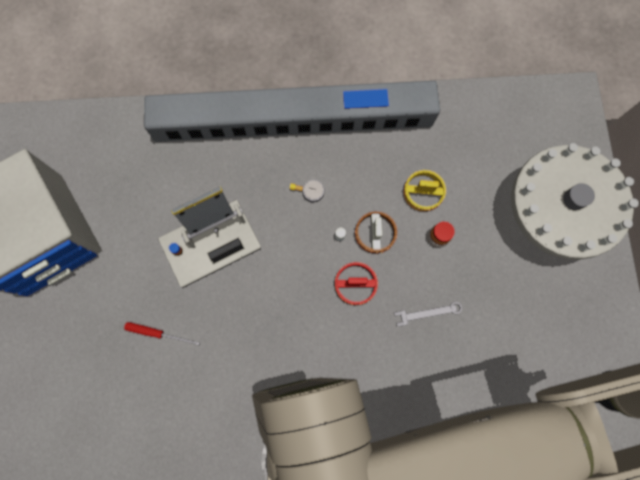

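```bash
cat > h.py <<'E'
import numpy as np, cv2
from station import arm, gripper_to, planner, imaging
def proj(im,P):
    P=np.atleast_2d(np.asarray(P,float)); M=im["camera_from_world"]
    c=P@M[:3,:3].T+M[:3,3]
    return np.c_[im["fx"]*c[:,0]/c[:,2]+im["cx"], im["fy"]*c[:,1]/c[:,2]+im["cy"]]
def ray(im,uv):
    M=im["camera_from_world"];R=M[:3,:3];C=-R.T@M[:3,3]
    d=R.T@np.array([(uv[0]-im["cx"])/im["fx"],(uv[1]-im["cy"])/im["fy"],1.])
    return C,d/np.linalg.norm(d)
def onz(im,uv,z):
    C,d=ray(im,uv); return C+d*(z-C[2])/d[2]
def tri(a,ua,b,ub):
    C1,d1=ray(a,ua);C2,d2=ray(b,ub)
    A=np.c_[d1,-d2]; t=np.linalg.lstsq(A,C2-C1,rcond=None)[0]
    p,q=C1+d1*t[0],C2+d2*t[1]
    return (p+q)/2,np.linalg.norm(p-q)
def crop(im,c0,r0,c1,r1,name,k=None):
    p=im["pixels"][r0:r1,c0:c1,::-1]
    k=k or min(800/(c1-c0),600/(r1-r0))
    cv2.imwrite(name,cv2.resize(p,None,fx=k,fy=k,interpolation=cv2.INTER_CUBIC))
E
python3 - <<'E'
from h import *
ims={n:imaging.get_image(n) for n in ("scene","top")}
import pickle; pickle.dump(ims,open("ims0.pkl","wb"))
for th in ("stand","step","cage","gauge","vial_a","jar","spanner","driver"):
    for n,im in ims.items():
        r=imaging.search_frame(th,im)
        print(th,n,[(np.round(q["position"]).tolist(),round(q["confidence"],2)) for q in r])
crop(ims["scene"],330,300,490,430,"pics/s_stand.png",5)
crop(ims["top"],150,180,270,290,"pics/t_stand.png",5)
crop(ims["scene"],140,180,350,290,"pics/s_cage.png",3.8)
crop(ims["top"],320,160,480,320,"pics/t_cage.png",3.7)
for n,im in ims.items():
    M=im["camera_from_world"]; print(n,-M[:3,:3].T@M[:3,3])
print(arm.sense()["time"])
E
```

```text
stand scene []
stand top [([207.0, 238.0], 0.59)]
step scene [([400.0, 344.0], 0.95), ([285.0, 182.0], 0.45)]
step top []
cage scene [([180.0, 240.0], 0.97), ([251.0, 248.0], 0.61), ([314.0, 231.0], 0.59), ([288.0, 267.0], 0.56)]
cage top [([356.0, 285.0], 0.9), ([378.0, 232.0], 0.81), ([424.0, 192.0], 0.63)]
gauge scene [([261.0, 330.0], 0.87)]
gauge top []
vial_a scene [([454.0, 382.0], 0.62)]
vial_a top [([175.0, 248.0], 0.53), ([444.0, 238.0], 0.43)]
jar scene [([213.0, 201.0], 0.79), ([287.0, 268.0], 0.16)]
jar top [([442.0, 236.0], 0.6)]
spanner scene [([290.0, 184.0], 0.94), ([408.0, 366.0], 0.24)]
spanner top []
driver scene [([542.0, 353.0], 0.6)]
driver top [([148.0, 327.0], 0.77)]
scene [992.41906242 397.14789159 901.2052857 ]
top [ 243.21146195  -20.65335848 1364.54453483]
1.0
```

View pics/s_stand.png

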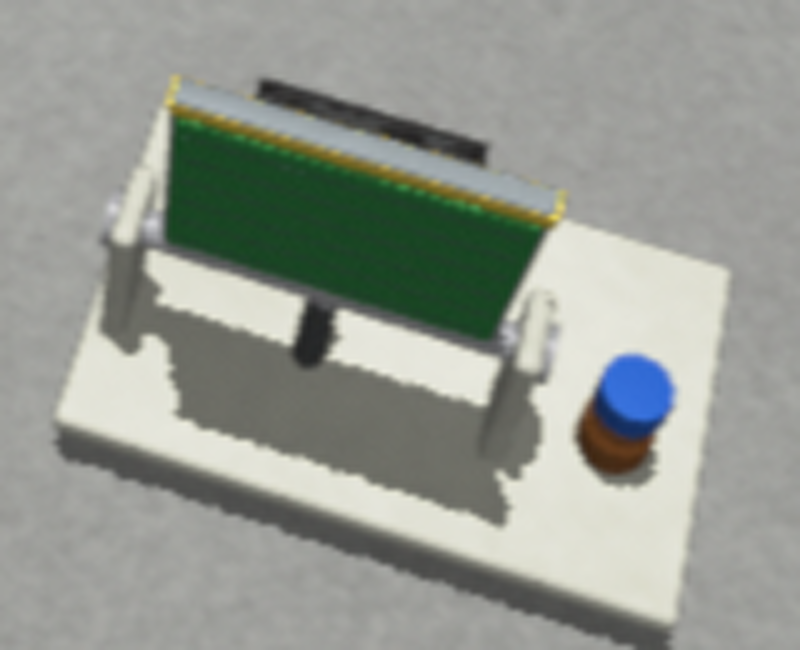

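View pics/t_stand.png

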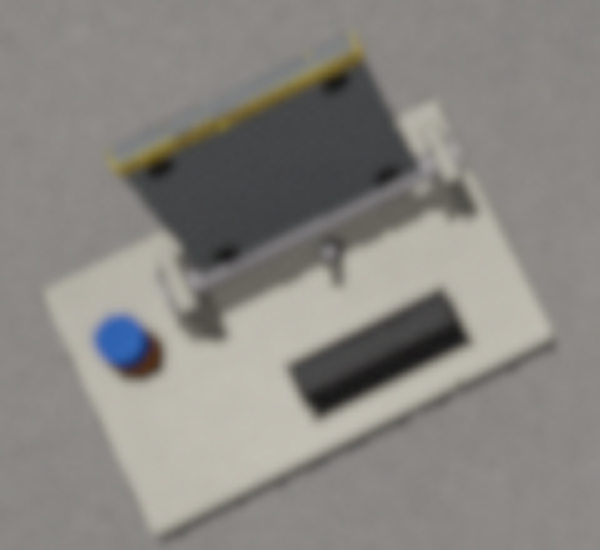

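View pics/s_cage.png

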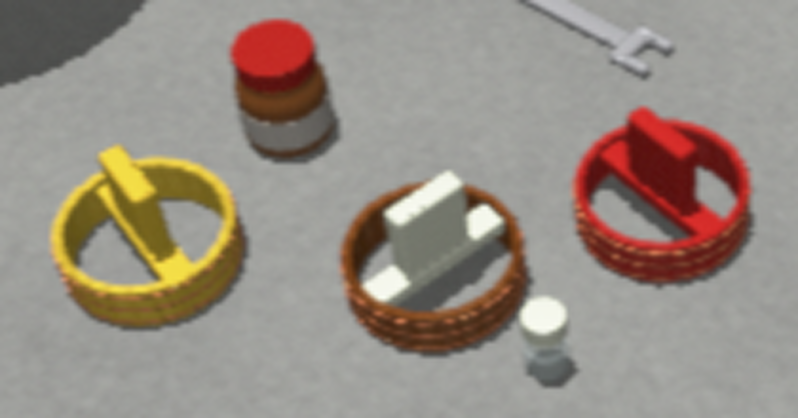

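View pics/t_cage.png

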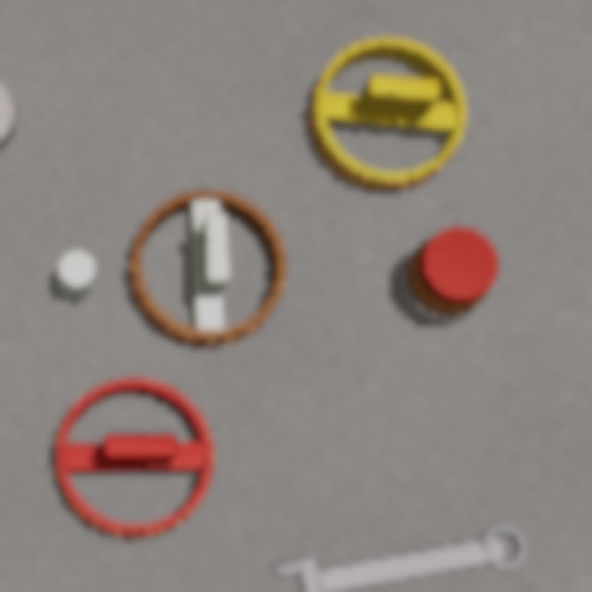

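```bash
cat > fit.py <<'E'
from h import *
import pickle
from scipy.optimize import least_squares
ims=pickle.load(open("ims0.pkl","rb"))
S,T=ims["scene"],ims["top"]
s=lambda u,v:(u/5-.4+330,v/5-.4+300)
t=lambda u,v:(u/5-.4+150,v/5-.4+180)
def local(p):
    xm=p[4]
    def st(r,k,y,q=0):
        a=np.deg2rad(10)-q
        u=np.array([np.sin(a),0,np.cos(a)]);n=np.array([np.cos(a),0,-np.sin(a)])
        return np.array([0,y,75])+r*u+k*n
    return st,xm
def build(p):
    st,xm=local(p)
    H=117.5
    sc=[((xm+150,-H,12),s(60,422)),((xm+150,H,12),s(672,622)),((xm,H,12),s(728,268)),
        (st(142,5,-62),s(170,108)),(st(142,5,62),s(558,222)),(st(142,-5,-62),s(178,78)),(st(142,-5,62),s(565,195))]
    tp=[((xm,H,12),t(158,533)),((xm,-H,12),t(553,342)),((xm+150,H,12),t(45,290)),((xm+150,-H,12),t(436,100)),
        (st(142,-5,62),t(112,168)),(st(142,-5,-62),t(361,50))]
    return sc,tp
def W(p,L):
    c,s_=np.cos(p[2]),np.sin(p[2]); L=np.asarray(L,float)
    return np.c_[p[0]+c*L[:,0]-s_*L[:,1],p[1]+s_*L[:,0]+c*L[:,1],p[3]+L[:,2]]
def res(p):
    sc,tp=build(p)
    r=[proj(S,W(p,[a for a,_ in sc]))-np.array([b for _,b in sc]),proj(T,W(p,[a for a,_ in tp]))-np.array([b for _,b in tp])]
    return np.vstack(r)
if __name__=="__main__":
    f=least_squares(lambda p:res(p).ravel(),[540,240,.46,12,-90],loss="soft_l1")
    print(np.round(f.x,3)); print(np.round(res(f.x),1).tolist())
    J=f.jac; print("sd",np.round(np.sqrt(np.diag(np.linalg.inv(J.T@J)))*1,2))
    p=f.x
    names=dict(hinge=(0,0,75),mid=(-75,0,80),edge0=local(p)[0](142,5,0))
    for k,v in names.items(): print(k,np.round(W(p,[v])[0],1))
    # cage: ring top / base circle
    for (n,a,b,z) in (("cage",(252,248),(376,232),16),("vialb",(283,270),(340,234),25),("gauge",(260,326),(313,191),13)):
        P,e=tri(S,a,T,b); print(n,np.round(P,1),round(e,1),"onz",np.round(onz(S,a,z),1),np.round(onz(T,b,z),1))
E
python3 fit.py
```

```text
[ 5.92005e+02  2.26381e+02  3.62000e-01  1.37150e+01 -9.80580e+01]
[[-12.9, -8.6], [-14.1, -1.1], [-8.3, -0.3], [5.0, -0.4], [3.9, 4.0], [5.5, 0.2], [4.2, 3.5], [5.5, -3.3], [8.8, -0.6], [8.2, -5.3], [10.8, -1.3], [-2.4, 0.6], [-2.1, 3.2]]
sd [2.17 4.02 0.01 4.44 2.63]
hinge [592.  226.4  88.7]
mid [521.9 199.8  93.7]
edge0 [619.7 236.9 227.7]
cage [ 569.9 -209.2   22.3] 4.7 onz [ 568.  -215.7   16. ] [ 569.9 -208.2   16. ]
vialb [ 567.6 -110.    26.3] 0.3 onz [ 567.  -110.9   25. ] [ 567.8 -110.    25. ]
gauge [696.3 -45.1  16.2] 1.2 onz [695.6 -47.3  13. ] [697.1 -44.7  13. ]
```

```bash
sed -i 's/sc=\[((xm+150,-H,12)/y0=p[5]; sc=[((xm+150,-H,12)/; s/^    H=117.5/    H=117.5/' fit.py && python3 - <<'E'
s=open('fit.py').read()
s=s.replace(",-H,12)",",p[5]-H,12)").replace(",H,12)",",p[5]+H,12)").replace("[540,240,.46,12,-90]","[540,240,.46,12,-90,20]")
open('fit.py','w').write(s)
E
python3 fit.py
```

```text
[ 5.96137e+02  2.18644e+02  4.20000e-01  1.57820e+01 -9.61660e+01
  3.14520e+01]
[[-1.7, -0.4], [1.0, 1.1], [1.0, -0.1], [0.1, -0.1], [0.0, 0.4], [0.2, 0.3], [-0.0, -0.2], [-0.0, 1.1], [1.6, -0.9], [-0.3, 0.2], [0.8, -0.3], [0.8, -0.0], [0.0, -0.1]]
sd [0.99 0.8  0.01 1.59 1.52 1.47]
hinge [596.1 218.6  90.8]
mid [527.6 188.1  95.8]
edge0 [623.2 230.7 229.8]
cage [ 569.9 -209.2   22.3] 4.7 onz [ 568.  -215.7   16. ] [ 569.9 -208.2   16. ]
vialb [ 567.6 -110.    26.3] 0.3 onz [ 567.  -110.9   25. ] [ 567.8 -110.    25. ]
gauge [696.3 -45.1  16.2] 1.2 onz [695.6 -47.3  13. ] [697.1 -44.7  13. ]
```

```bash
cat >> h.py <<'E'
SP=np.array([596.1,218.6,0.42,15.8])
def wl(L,sp=SP):
    c,s_=np.cos(sp[2]),np.sin(sp[2]);L=np.asarray(L,float)
    return np.array([sp[0]+c*L[0]-s_*L[1],sp[1]+s_*L[0]+c*L[1],sp[3]+L[2]])
def down(a): return np.array([0,np.cos(a/2),np.sin(a/2),0])
def face(r,k,q):
    a=np.deg2rad(10)-q
    return np.array([0,0,75])+r*np.array([np.sin(a),0,np.cos(a)])+k*np.array([np.cos(a),0,-np.sin(a)])
def st(m=""):
    s=arm.sense(); print(m,"t",round(s["time"],2),"p",np.round(s["tool_pos"],1),"F",np.round(s["force"],1),"gap",round(s["finger_gap"],3)); return s
E
python3 - <<'E'
from h import *
gripper_to(0.0); st("shut")
a=0.42
P0=wl([80,0,face(118,7,0)[2]])+[0,0,8]
up=P0.copy(); up[2]=320
print(P0, planner.solve_ik(up,down(a)), planner.solve_ik(P0,down(a)))
# raise first
s=arm.sense(); 
arm.move_ptp(up,down(a)); st("up")
arm.move_linear(P0,rate=120); st("P0")
T=imaging.get_image("scene"); crop(T,330,200,530,430,"pics/s1.png",2.6)
E
```

```text
shut t 1.77 p [ 155.3 -579.6  239.3] F [ 1.  -0.1 -0.5] gap -0.002
[669.14711522 251.22083624 213.79177761] [ 2.87456760e-01  4.38269421e-01  9.77684826e-01 -4.44089210e-16
  1.72563841e+00  1.43825309e+00] [ 2.87456760e-01  4.53683426e-01  1.14910455e+00 -4.44089210e-16
  1.53880468e+00  1.43825309e+00]
up t 5.18 p [669.4 250.3 320. ] F [-0.   0.6  0.6] gap -0.001
P0 t 6.22 p [669.8 251.4 215.2] F [ 0.2 -0.1  0.2] gap 0.002
```

View pics/s1.png

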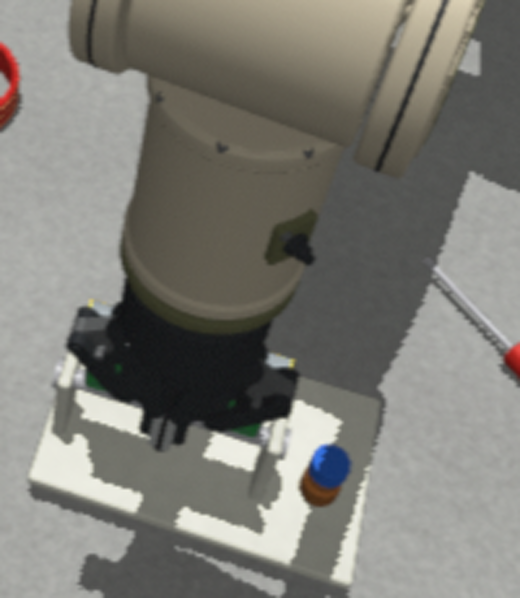

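```bash
python3 - <<'E'
from h import *
st("start")
z0=face(118,7,0)[2]
# approach
hit=arm.move_linear(wl([30,0,z0])+[0,0,8],rate=30,max_force=3); s=st("approach hit=%s"%hit)
E
```

```text
start t 6.27 p [669.9 251.4 215.4] F [-1.  -0.1  0.3] gap 0.001
approach hit=True t 7.47 p [633.7 235.4 213.8] F [3.9 1.8 1.2] gap 0.001
```

```bash
python3 - <<'E'
from h import *
for q in (0.2,0.45,0.7,0.95,1.1,1.25):
    P=face(118,6,q)+[11,0,8]
    hit=arm.move_linear(wl(P),rate=55,max_force=15); s=st("q=%.2f hit=%s"%(q,hit))
    if hit: break
E
```

```text
q=0.20 hit=False t 8.1 p [609.8 224.7 217.4] F [ 6.   2.8 -1.1] gap 0.003
q=0.45 hit=False t 8.78 p [583.1 212.7 214.8] F [5.5 2.8 0.9] gap -0.002
q=0.70 hit=False t 9.47 p [557.1 201.1 204.3] F [2.1 1.3 4.8] gap -0.001
q=0.95 hit=False t 10.15 p [534.4 191.1 186.9] F [0.  0.3 0.7] gap 0.001
q=1.10 hit=False t 10.62 p [523.  186.  174.2] F [0.6 0.1 0. ] gap -0.004
q=1.25 hit=False t 11.1 p [513.6 181.8 159.8] F [-0.9 -0.   0. ] gap 0.001
```

```bash
python3 - <<'E'
from h import *
P=wl(face(118,6,1.25)+[11,0,8]); P[2]=190
arm.move_linear(P,rate=150); st()
S=imaging.get_image("scene");T=imaging.get_image("top")
print([(np.round(q["position"]).tolist(),round(q["confidence"],2)) for q in imaging.search_frame("step",S)])
crop(S,330,250,490,430,"pics/s2.png",3.3); crop(T,140,160,300,320,"pics/t2.png",3.3)
E
```

```text
t 11.45 p [515.  182.2 191.4] F [ 0.2 -0.7 -1.1] gap 0.001
[([404.0, 329.0], 0.7), ([456.0, 381.0], 0.64)]
```

```bash
cd pics && python3 -c "
import cv2,numpy as np
a=cv2.imread('s2.png');b=cv2.imread('t2.png');h=max(a.shape[0],b.shape[0])
f=lambda i:cv2.copyMakeBorder(i,0,h-i.shape[0],0,0,0)
m=np.hstack([f(a),f(b)]);k=800/m.shape[1];cv2.imwrite('st2.png',cv2.resize(m,None,fx=min(k,1),fy=min(k,1)))"
```

```text
(no output)
```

View pics/s2.png

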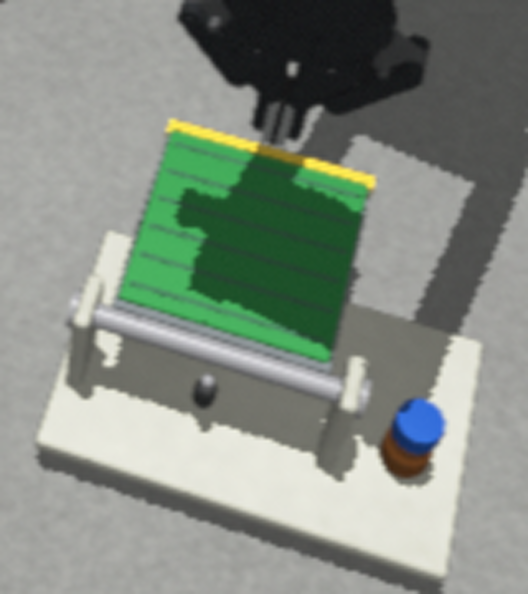

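View pics/st2.png

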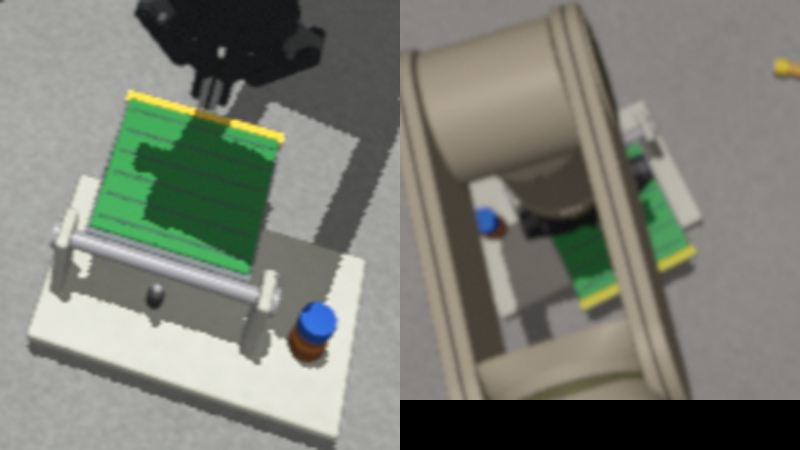

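```bash
python3 - <<'E'
from h import *
S=imaging.get_image("scene")
print("edge pred open",np.round(proj(S,[wl(face(142,5,1.745)+[0,y,0]) for y in (-62,62)]),1), "pred q=1.5",np.round(proj(S,[wl(face(142,5,1.5)+[0,y,0]) for y in (-62,62)]),1))
P=wl([-75,0,80]); P[2]=128
arm.move_linear(P,rate=120); b=st("above")
P[2]=95
hit=arm.move_linear(P,rate=12,max_force=7); s=st("touch %s"%hit)
for i in range(4):
    arm.pause(0.1); st()
E
```

```text
edge pred open [[382.1 286. ]
 [443.3 303.3]] pred q=1.5 [[383.2 278.1]
 [446.4 295.7]]
above t 12.33 p [527.7 188.1 128.3] F [ 0.6 -0.7  0.6] gap -0.002
touch True t 14.01 p [527.6 188.  107.3] F [-1.8 -0.9  6. ] gap -0.002
 t 14.11 p [527.6 188.  107.3] F [-1.6 -1.   6. ] gap 0.004
 t 14.21 p [527.6 188.  107.3] F [-0.9 -1.   6. ] gap -0.001
 t 14.31 p [527.6 188.  107.3] F [-1.9 -0.3  6.5] gap -0.002
 t 14.41 p [527.6 188.  107.3] F [-2.6 -0.8  5.4] gap -0.001
```

```bash
python3 - <<'E'
from h import *
s=arm.sense(); P=wl([-75,0,80]); z=107.3
for i in range(12):
    F=np.mean([arm.sense()["force"][2] for _ in range(3)])
    if F>9: break
    z-=0.25; P[2]=z
    hit=arm.move_linear(P,rate=5,max_force=5); arm.pause(0.05); st("z=%.2f %s"%(z,hit))
for i in range(6): arm.pause(0.2); st()
E
```

```text
z=107.05 True t 14.72 p [527.8 188.1 107.4] F [1.  0.  3.4] gap 0.0
z=106.80 False t 15.02 p [527.8 188.1 107.3] F [-0.9  0.   6.9] gap -0.002
z=106.55 False t 15.32 p [527.8 188.1 107.3] F [-1.7 -0.8  7.7] gap 0.001
z=106.30 False t 15.62 p [527.8 188.1 107.3] F [-2.5 -1.4  9.7] gap 0.003
 t 15.82 p [527.9 188.1 107.3] F [-3.1 -0.8 10. ] gap -0.0
 t 16.02 p [527.9 188.1 107.3] F [-3.5 -1.7 10.1] gap 0.002
 t 16.22 p [527.8 188.1 107.2] F [-3.6 -1.   9.7] gap 0.0
 t 16.42 p [527.9 188.  107.2] F [-3.8 -1.2  9.2] gap -0.002
 t 16.62 p [527.9 188.1 107.2] F [-3.2 -0.4  9.2] gap -0.001
 t 16.82 p [527.8 188.1 107.2] F [-3.1 -0.1 10.2] gap 0.002
```

```bash
cat > cagefit.py <<'E'
from h import *
import pickle
from scipy.optimize import minimize
ims=pickle.load(open("ims0.pkl","rb"));S,T=ims["scene"],ims["top"]
def masks(im,c,r):
    p=cv2.cvtColor(im["pixels"],cv2.COLOR_RGB2HSV).astype(int);H,s,v=p[...,0],p[...,1],p[...,2]
    amber=(((H<16)|(H>175))&(s>90)&(v>40))
    white=(s<45)&(v>165)
    box=np.zeros_like(amber);box[c[1]-r:c[1]+r,c[0]-r:c[0]+r]=1
    return amber&box,white&box
if __name__=="__main__":
    k=np.linspace(0,2*np.pi,72,endpoint=False);C=np.c_[np.cos(k),np.sin(k)]*57
    tgt={}
    for n,im,c,r in (("s",S,(252,249),30),("t",T,(376,232),26)):
        a,w=masks(im,c,r); 
        ys,xs=np.nonzero(a); hull=cv2.convexHull(np.c_[xs,ys].astype(np.int32)); m=np.zeros((480,640),np.uint8); cv2.fillConvexPoly(m,hull,1)
        tgt[n]=(im,m); print(n,a.sum(),w.sum(),m.sum(),np.c_[xs,ys].min(0),np.c_[xs,ys].max(0))
        v=im["pixels"].copy(); v[a]=[0,255,0]; v[w]=[255,0,255]; cv2.imwrite(f"pics/cm_{n}.png",cv2.resize(v[c[1]-35:c[1]+35,c[0]-40:c[0]+40,::-1],None,fx=6,fy=6,interpolation=0))
    def model(p,im):
        pts=np.vstack([proj(im,np.c_[C+p[:2],np.full(72,z)]) for z in (0,32)])
        hull=cv2.convexHull((pts*16).round().astype(np.int32)); m=np.zeros((480*1,640),np.uint8)
        big=np.zeros((480,640),np.uint8); cv2.fillConvexPoly(big,hull,255,cv2.LINE_AA,4); return big/255.
    def cost(p,ks="st"): return sum(np.abs(model(p,tgt[n][0])-tgt[n][1]).sum()/tgt[n][1].sum() for n in ks)
    for ks in ("st","s","t"):
        f=minimize(cost,[569,-209],args=(ks,),method="Nelder-Mead",options=dict(initial_simplex=[[569,-209],[575,-209],[569,-215]])); print(ks,f.x,f.fun)
E
python3 cagefit.py
```

```text
s 754 430 1777 [230 228] [278 272]
t 401 210 1400 [355 212] [396 252]
st [ 568.73780224 -208.03677979] 0.2286031661961352
s [ 566.17230666 -211.28892495] 0.09784059937987576
t [ 570.95970852 -206.69171014] 0.1239327731092437
```

```bash
python3 - <<'E'
from h import *
P=wl([-75,0,80]); P[2]=200
arm.move_linear(P,rate=200); st("lifted")
E
```

```text
lifted t 17.43 p [527.1 187.9 198.6] F [-0.3 -1.1 -0. ] gap -0.002
```

```bash
python3 - <<'E'
from h import *
import pickle
ims=pickle.load(open("ims0.pkl","rb"));S,T=ims["scene"],ims["top"]
def draw(im,c,p,yaw,name,r=34,k=11):
    v=cv2.resize(im["pixels"][c[1]-r:c[1]+r,c[0]-r:c[0]+r,::-1],None,fx=k,fy=k,interpolation=cv2.INTER_CUBIC)
    f=lambda P:((proj(im,P)-[c[0]-r,c[1]-r]+.5)*k).round().astype(np.int32)
    t=np.linspace(0,2*np.pi,60)
    for z,col in ((0,(255,0,0)),(32,(0,255,0))):
        cv2.polylines(v,[f(np.c_[p[0]+57*np.cos(t),p[1]+57*np.sin(t),np.full(60,z)])],True,col,1)
    cx=np.array([np.cos(yaw),np.sin(yaw)]);cy=np.array([-cx[1],cx[0]])
    q=np.array([[*(p+25*a*cx+8*b*cy),80] for a,b in ((1,1),(1,-1),(-1,-1),(-1,1))])
    cv2.polylines(v,[f(q)],True,(255,0,255),1)
    return v
p=np.array([568.7,-208.5])
a=draw(S,(252,246),p,0.0,"");b=draw(T,(376,232),p,0.0,"")
m=np.hstack([a,b]); m=cv2.resize(m,None,fx=800/m.shape[1],fy=800/m.shape[1]);cv2.imwrite("pics/cagefit.png",m)
E
```

```text
(no output)
```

View pics/cagefit.png

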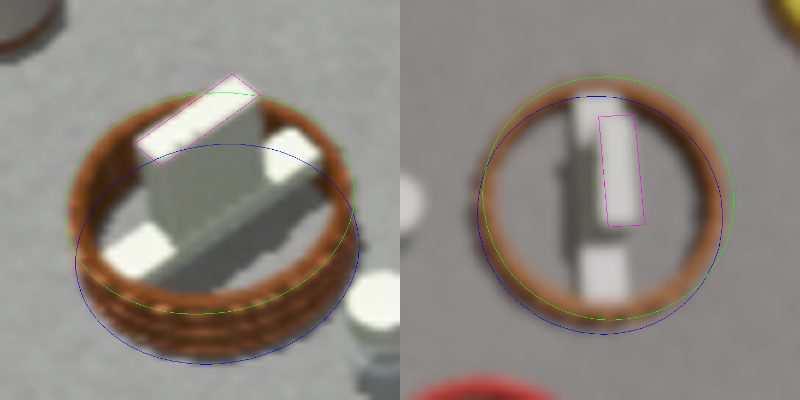

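```bash
python3 - <<'E'
from h import *
gripper_to(0.55); st("open")
c=np.array([568.7,-208.5])
arm.move_ptp([*c,150],down(0.0)); st("above")
S=imaging.get_image("scene"); crop(S,190,150,350,300,"pics/s3.png",4)
arm.move_linear([*c,52],rate=100,max_force=8); st("at")
gripper_to(0.0); s=st("gripped"); print(s["joint_positions"].round(3))
S=imaging.get_image("scene"); crop(S,190,150,350,300,"pics/s4.png",4)
E
```

```text
open t 17.94 p [527.5 188.  199.8] F [0.2 0.3 0.2] gap 0.552
above t 19.43 p [ 569.1 -207.4  150.2] F [-0.3 -0.2  0.8] gap 0.55
at t 20.62 p [ 569.4 -208.8   53. ] F [-0.6 -0.9 -0.3] gap 0.546
gripped t 21.0 p [ 569.4 -208.8   53. ] F [-0.4  0.2  4.7] gap 0.177
[-0.436  0.307  1.64   0.     1.194  1.135]
```

View pics/s4.png

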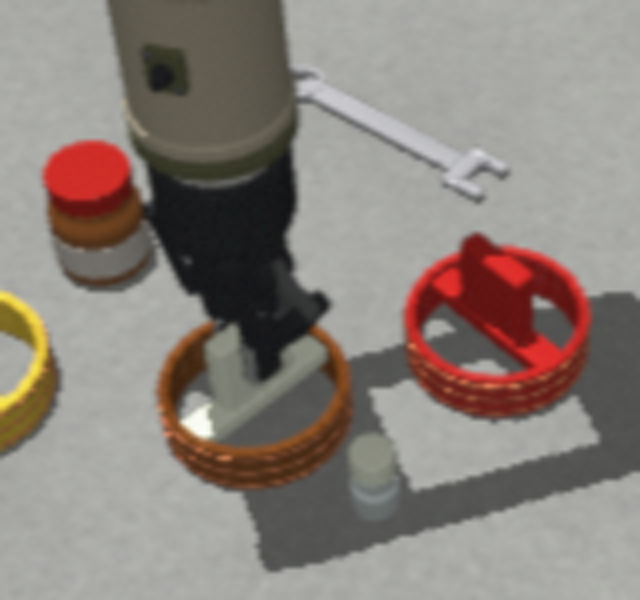

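```bash
python3 - <<'E'
from h import *
p=arm.sense()["tool_pos"]
arm.move_linear([p[0],p[1],p[2]+40],rate=60); arm.pause(0.2); st("lift40")
arm.move_linear([p[0],p[1],205],rate=150); s=st("lift")
M=wl([-75,0,80])
arm.move_ptp([M[0],M[1],205],down(0.42)); arm.pause(0.2); s=st("over"); print(s["joint_positions"].round(3))
S=imaging.get_image("scene");T=imaging.get_image("top")
import pickle; pickle.dump(dict(scene=S,top=T),open("ims1.pkl","wb"))
crop(S,320,180,500,430,"pics/s5.png",2.4)
E
```

```text
lift40 t 22.08 p [ 569.  -208.6   92.3] F [-0.7 -0.1 -1.9] gap 0.178
lift t 22.98 p [ 568.7 -208.5  203.7] F [ 0.4  0.8 -2. ] gap 0.179
over t 24.67 p [528. 187. 205.] F [ 0.6 -0.7 -2.3] gap 0.175
[ 0.249  0.041  1.645 -0.     1.455  1.402]
```

View pics/s5.png

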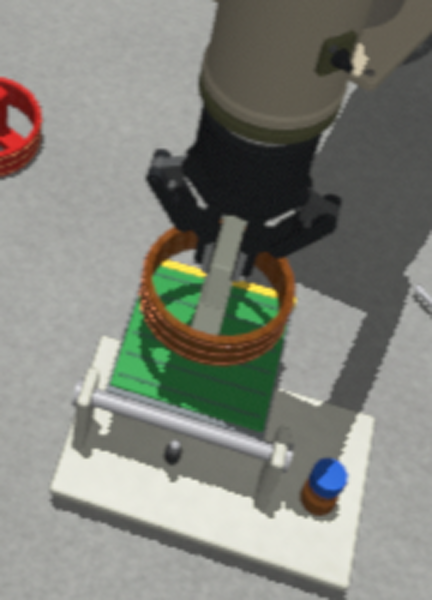

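```bash
python3 - <<'E'
from h import *
import pickle
S=pickle.load(open("ims1.pkl","rb"))["scene"]
c0,r0,k=360,260,6.5
v=cv2.resize(S["pixels"][r0:r0+90,c0:c0+110,::-1],None,fx=k,fy=k,interpolation=cv2.INTER_CUBIC)
f=lambda P:((proj(S,P)-[c0,r0]+.5)*k).round().astype(np.int32)
t=np.linspace(0,2*np.pi,60)
for z,col in ((152,(255,0,0)),(184,(0,255,0))):
    cv2.polylines(v,[f(np.c_[528+57*np.cos(t),187.5+57*np.sin(t),np.full(60,z)])],True,col,1)
cv2.imwrite("pics/s6.png",v)
E
```

```text
(no output)
```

View pics/s6.png

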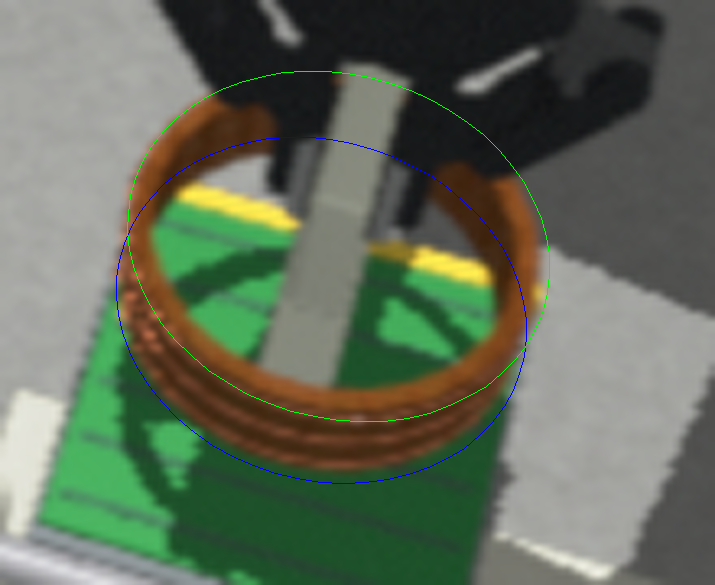

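```bash
python3 - <<'E'
from h import *
M=wl([-75,0,80])
arm.move_linear([M[0],M[1],166],rate=60); arm.pause(0.2); st("pre")
hit=arm.move_linear([M[0],M[1],144],rate=8,max_force=4); arm.pause(0.2); s=st("touch %s"%hit)
S=imaging.get_image("scene")
import pickle; pickle.dump(dict(scene=S),open("ims2.pkl","wb"))
crop(S,360,250,460,340,"pics/s7.png",6.5)
E
```

```text
pre t 25.77 p [528.  188.1 166.6] F [ 0.6  0.3 -1. ] gap 0.178
touch True t 27.63 p [527.5 188.  152.2] F [-0.8 -1.1  5.3] gap 0.179
```

View pics/s7.png

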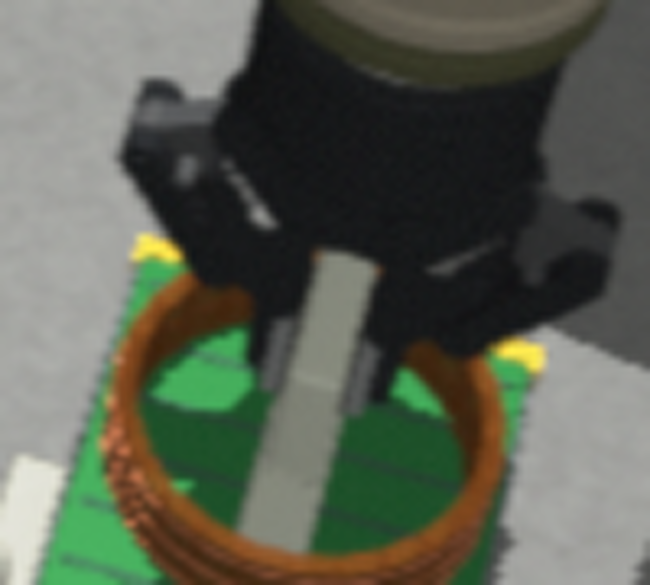

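```bash
python3 - <<'E'
from h import *
gripper_to(0.5); arm.pause(0.2); s=st("open")
p=s["tool_pos"]
arm.move_linear([p[0],p[1],250],rate=100); st("up")
arm.move_ptp([480,-150,320],down(0.2)); st("away")
S=imaging.get_image("scene");T=imaging.get_image("top")
import pickle; pickle.dump(dict(scene=S,top=T),open("ims3.pkl","wb"))
for n,im in (("s",S),("t",T)):
    print(n,[(np.round(q["position"]).tolist(),round(q["confidence"],2)) for q in imaging.search_frame("cage",im)])
cv2.imwrite("pics/scene3.png",S["pixels"][:,:,::-1])
def ov(im,c0,r0,w,h,k,p,z):
    v=cv2.resize(im["pixels"][r0:r0+h,c0:c0+w,::-1],None,fx=k,fy=k,interpolation=cv2.INTER_CUBIC)
    f=lambda P:((proj(im,P)-[c0,r0]+.5)*k).round().astype(np.int32)
    t=np.linspace(0,2*np.pi,60)
    for zz,col in ((z,(255,0,0)),(z+32,(0,255,0))):
        cv2.polylines(v,[f(np.c_[p[0]+57*np.cos(t),p[1]+57*np.sin(t),np.full(60,zz)])],True,col,1)
    return v
M=wl([-75,0,80])
a=ov(S,350,250,130,140,3,M[:2],99.3);b=ov(T,150,180,130,140,3,M[:2],99.3)
cv2.imwrite("pics/fin.png",np.hstack([a,b]))
E
```

```text
open t 28.27 p [526.5 187.7 150.6] F [-0.  -0.2  0.9] gap 0.501
up t 29.41 p [526.  187.6 249. ] F [-0.1  1.2 -0.5] gap 0.499
away t 30.72 p [ 480.2 -149.2  319.6] F [ 0.2  0.1 -0.5] gap 0.504
s [([404.0, 314.0], 0.85), ([314.0, 230.0], 0.78), ([177.0, 241.0], 0.67)]
t [([220.0, 246.0], 0.9), ([358.0, 282.0], 0.88)]
```

View pics/fin.png

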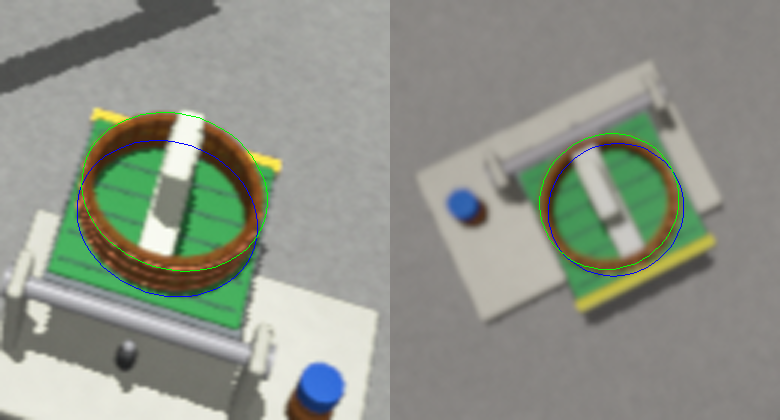

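View pics/scene3.png

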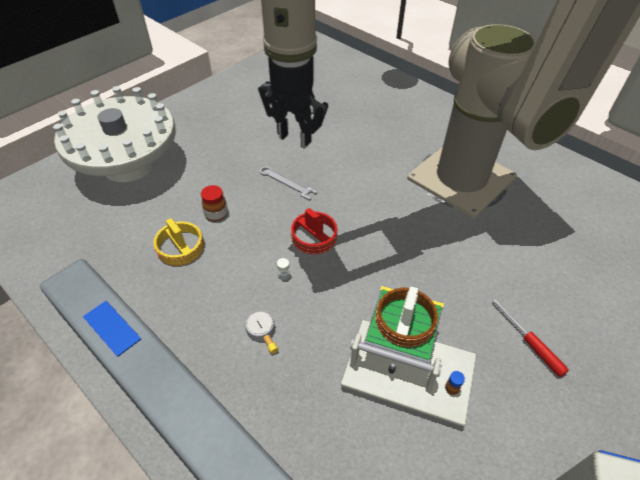

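```bash
python3 - <<'E'
from h import *
st("before"); arm.finish_job(); st("after")
E
```

```text
before t 30.92 p [ 480.3 -149.   319.6] F [0.5 0.4 0. ] gap 0.496
the job is handed in; nothing more can be done
the job is handed in; nothing more can be done
```

The job was handed in at about 31 s of the 72 s allowed; the interface gives no verdict, so what follows rests on my own checks.

- **Step opened:** I pushed it over centre with shut fingers. Readings taken between push segments never passed about 7 N. It ran down to its stop on its own. With the hand lifted off, the free edge matched the fully open model to about 1 px.
- **Proof lean:** I leaned on the tread at the step's middle at 9–10 N for about 1.2 s. Contact came at a height of 99.3 mm, which puts the tread about 3.5 mm proud.
- **Cage placed:** I took the amber ring with the white grip, not the red or yellow ones. It set down at a TCP height of 152.2 mm against 152.3 mm predicted, with about 5 N on the tool, and I released it and moved the arm away.

**Last pictures:** The step is level, and the cage lies flat and released on it. The gauge, spanner, driver, vials and jar look unmoved by eye; I did not re-measure them.

**Disagreements:**
- The two cameras differed by about 5–7 mm on the cage's starting position.
- In the scene camera's final view the ring sits about 4 mm from where I predicted. That is well inside the 20 mm tolerance.
- While carried, the cage may have been slightly tilted or displaced in the grip. It showed no tilt after release.

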